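# Dial the combination of the bench lockbox

## Task

Unlock the larger of the two steel lockboxes on the bench by dialing its combination: turn the dial clockwise until its pointer stands at the three studs, then back anticlockwise, past the two studs, to the single stud, then clockwise again to the two studs. Stop for about a second at each of these three marks, do not overrun the two outer marks, and let go of the dial at the last one. Leave the dial of the smaller box as it is.

Things in the scene. Friction and masses are not known exactly. Their poses are not given: they have to be found in the camera images.
- lockbox: The larger lockbox, grey steel, 150 mm deep (x), 200 wide (y), 85 high, fixed. Origin: centre of its underside; x points from its front to its back, z up. A dial stands in the middle of its lid on a dark round plate (radius 54 mm) with marks of 1, 2 and 3 small metal studs at radius 47 mm. The smaller box nearby, 112 x 130 x 60 mm, has the same dial and is not to be worked.
- dial (a joint): Angle of the larger box's dial, rad, growing clockwise seen from above: 0 = pointer at the two studs (along the box's +x from the dial's axis), +0.70 = at the three studs, -0.70 = at the single stud. Hard stops at -1.3 and +1.3. It turns stiffly (0.06 N m), without detents or spring, and stays where it is left.
- dial_grip (a point): Grip point of the larger box's dial, on its axis, 120 mm above the bench, 16 mm under the top of an upright black bar, 46 mm long and 16 mm thick. The bar stands on a round skirt (radius 27 mm, top 97 mm above the bench). Turns with the dial: x along the bar to the pointer (low nose with a white line; white line on that half of the bar's top), y across the bar, z up.
- small_dial_pointer (a point): Tip of the pointer of the smaller box's dial, 34 mm from that dial's axis and 71 mm above the bench; it must stay where it is.

How it is judged (in metres and radians):
On the way, in this order (a step that is already met when the one before it is completed fails the run):
1. the larger box's dial is stopped at the three studs (value of joint dial between 0.5 and 0.9 rad and velocity of joint dial between -0.15 and 0.15 rad/s), for 0.3 s.
2. then it is stopped at the single stud (value of joint dial between -0.9 and -0.5 rad and velocity of joint dial between -0.15 and 0.15 rad/s), for 0.3 s.
3. then it is stopped at the two studs (value of joint dial between -0.2 and 0.2 rad and velocity of joint dial between -0.15 and 0.15 rad/s), for 0.3 s.
At the end, for the whole second after the job is handed in: After stopping at the three studs and then at the single stud (each within 0.2 rad, for 0.3 s), the larger box's dial rests within 0.2 rad (11 degrees) of the two studs, and the smaller box's pointer is within 8 mm of where it was (all of step 3 and distance of small_dial_pointer from where it was at the start of the episode below 0.008 m); the robot touches nothing.
It fails at once if the dial is turned more than 0.3 rad (17 degrees) beyond one of the outer marks (value of joint dial above 1 rad or value of joint dial below -1 rad).
It fails at once if the smaller box's dial is turned (pointer moved by 8 mm or more) (distance of small_dial_pointer from where it was at the start of the episode above 0.008 m).
It also fails if it takes over 43 s, if anything falls off the work surface, if the arm or the gripper's body presses on something with over 40 N, if the wrist force passes 120 N, or if a joint passes its speed limit or range.

## Robot

A 6-joint arm with a two-finger parallel gripper is mounted at the origin on a cart in front of the work surface, level with it; the furniture and walls round the work are solid. World frame = base frame: x ahead of the robot, y to its left, z up, the work surface at z = 0. Lengths are in mm, angles in rad, forces in N, time in s.
With the tool pointing down it reaches from about 275 to 825 mm from the base axis. Payload 5.2 kg.
Tool frame: the origin (TCP) lies on the centre line of the jaws, within the pads' length; the fingertips stand 17 mm ahead of it and the grasp point (between the pads) lies 2 mm behind it; z points along the fingers, y is the line along which they close (so a half turn about z gives the same grasp; the last joint's range is limited). The gripper opens to 93 mm and grips with 3 to 60 N. Pads are 15 mm wide; open, the fingers measure 128 mm over their backs; the gripper's body (75 mm by 188 mm) begins 65 mm behind the grasp point.
Start: joints at [1.084, 0.259, 1.535, -0, 1.348, -0.203], TCP at [153.981, 528.01, 235.653] pointing down, gripper open.
Joint ranges: [-3.14, 3.14], [-0.91, 2.08], [0.19, 2.58], [-1.22, 4.36], [0.22, 2.71], [-3.12, 3.12]. Speed limits (rad/s): [2.57, 2.57, 3.14, 3.14, 3.14, 3.14].

## Interface

Orientations are given as a unit quaternion [x, y, z, w].
In Python, from cell import manip, vision, ticket gives the robot as it stands. The module is installed in compiled form; this text tells all that it offers.
- The arm moves only by the shell command python3 -m handwheel 'ROWS' [FORCE]. ROWS is JSON, a list that holds one entry, the list of rows, each a list of 5 numbers: the closure in counts, from 0 (fully open) to 255 (shut), then the shift along the tool's x, y, z in mm, then the turn about the tool's z in degrees. In form: [[[fingers, tx, ty, tz, twist], ...]]. A call has 1 to 12 rows; each row shifts and turns the commanded pose from where the row before left it, along the tool's axes as they then stand; what a row does not reach is not made up. A row lasts 1/8 s, in which the tool goes at most 62.5 mm and 10.7 degrees, less where a joint would pass 70% of its speed; a pose out of reach is approached as far as the arm can. A call is refused whole if a number of a shift passes 62.5 or a number of a turn 10.7, either way. A call with a gripper value outside its range is refused whole. The fingers move at their own pace and stop on an object; FORCE is the grip in N (left out, the last holds). Time passes only in rows, so rows that do not move let the fingers close. It gives the time, the measured TCP pose, the force, the opening and the grip force at its end, in the units of the state.
- manip.read_state(): the state, without advancing time (a new reading comes with each control period).
- vision.get_image(name): name is "scene" or "top" or "wrist"; returns a dict with "color" (400x640x3 uint8, red, green, blue), "fov_y" (degrees; the focal length in pixels is half the picture's height over the tangent of half this angle, whatever the lens; pixels are square), "cx", "cy" (the principal point, pixels), "D" ([k1, k2, p1, p2, k3] as OpenCV has them; the pictures are not rectified), "R" (3x3) and "t" (3): a world point X has camera coordinates R X + t. Camera axes: x right, y down, z forward; pixel columns grow to the right and rows downward; lengths in mm; the calibration is good to about 2 mm. A picture is of the moment at which its call begins. There is no depth.
- ticket.hand_in(): hands the job in; it is judged then, once.
The state is a dict: "time_s": time; "joint_positions": joint angles; "joint_vel": joint speeds; "joint_efforts": joint torques, N m; "eef_pos": TCP position; "eef_rot": TCP orientation; "contact_force": force on the tool from outside, world axes, zero at the start; "wrist_torque": the same for the moment, N m; "finger_gap": finger opening in mm; "finger_force": force on a finger pad.
Only numpy, scipy, OpenCV 4.12 (cv2) and the standard library are available. Lean on these libraries where they do the work, as an engineer would, in place of code of your own. Each camera call takes 0.05 s, during which the arm holds its last target. There are 200 camera calls.

## Working session

There is one attempt and no reset: what is moved stays moved. The work goes in short steps, Python scripts to look and compute and a shell command to move; the robot and the scene stay as the last step left them, time stands still between calls to the robot, and variables do not carry over. Pictures are saved under pics/ and viewed, at most 10 in all, crops included, and the job is handed in when it is done.

```bash
mkdir -p pics; cat > h.py <<'E'
import numpy as np, cv2
from cell import manip, vision, ticket
def K(im):
    f=200/np.tan(np.radians(im["fov_y"])/2); return np.array([[f,0,im["cx"]],[0,f,im["cy"]],[0,0,1.]])
def ray(im,px,z):
    p=cv2.undistortPoints(np.array(px,float).reshape(-1,1,2),K(im),np.array(im["D"],float)).reshape(-1,2)
    R=np.array(im["R"]);t=np.array(im["t"]);c=-R.T@t
    d=np.c_[p,np.ones(len(p))]@R
    return c+d*((z-c[2])/d[:,2])[:,None]
def proj(im,X):
    return cv2.projectPoints(np.array(X,float).reshape(-1,1,3),cv2.Rodrigues(np.array(im["R"]))[0],np.array(im["t"],float),K(im),np.array(im["D"],float))[0].reshape(-1,2)
def save(im,n,crop=None,s=1):
    a=im["color"][:,:,::-1]
    if crop: a=a[crop[1]:crop[3],crop[0]:crop[2]]
    cv2.imwrite("pics/"+n,cv2.resize(a,None,fx=s,fy=s,interpolation=cv2.INTER_CUBIC))
E
python3 - <<'E'
from h import *
import pickle
a=vision.get_image("top");b=vision.get_image("scene")
pickle.dump((a,b),open("im.pkl","wb"))
save(a,"top.png");save(b,"scene.png")
s=manip.read_state();print(s)
for i in(a,b):print(-np.array(i["R"]).T@np.array(i["t"]))
E
```

```text
{'time_s': 0.1, 'joint_positions': array([ 1.08418857e+00,  2.59281267e-01,  1.53595992e+00, -1.07079286e-05,
        1.34799892e+00, -2.02781668e-01]), 'joint_vel': array([-0.0019204 ,  0.00038615, -0.00092693,  0.00115118, -0.0002681 ,
       -0.00050886]), 'joint_efforts': array([ 3.28342045e-03, -4.38213730e+01, -2.84641564e+01,  7.21294200e-02,
        3.61853011e-02, -4.37097867e-05]), 'eef_pos': array([153.76881427, 527.58864584, 234.9003235 ]), 'eef_rot': array([ 1.41435962e-01,  9.89947064e-01, -7.77040344e-04, -2.73432203e-04]), 'contact_force': array([-0.2158664 , -0.36405063,  0.41072486]), 'wrist_torque': array([-0.00853222, -0.00631744, -0.01959545]), 'finger_force': 0.0, 'finger_gap': 92.83546644315707}
[ 474.19411728    2.9515045  1120.90287285]
[  25.03573296 -495.81877637  522.41410432]
```

View pics/top.png

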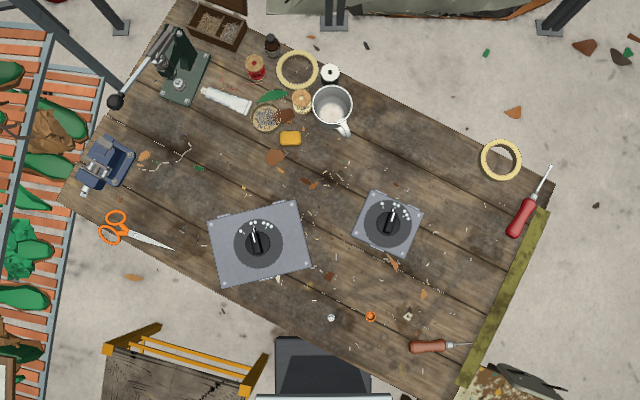

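The top view shows the larger box around (259,243) and the smaller one around (388,223). I'll zoom in on the larger dial.

```bash
python3 - <<'E'
from h import *
import pickle
a,b=pickle.load(open("im.pkl","rb"))
save(a,"c1.png",(200,190,320,300),5)
print(ray(a,[[258,243],[247,229],[388,223]],120)); print(proj(b,ray(a,[[258,243]],110)))
E
```

```text
[[ 502.49866023  135.46425749  120.        ]
 [ 531.98415858  158.99177352  120.        ]
 [ 543.10033035 -138.42019252  120.        ]]
[[250.40469753 189.12755305]]
```

View pics/c1.png

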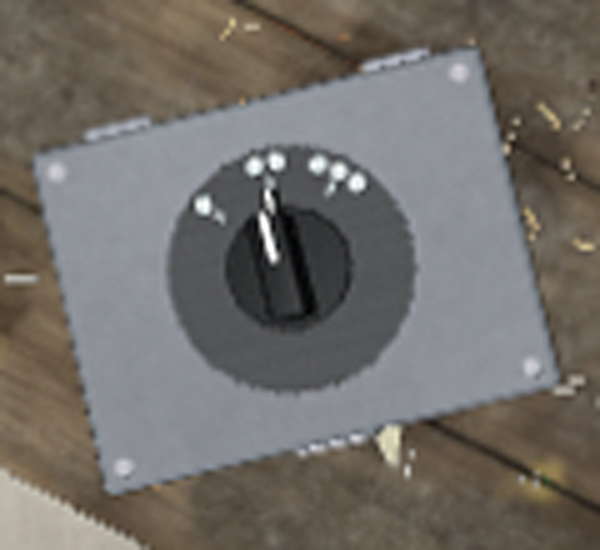

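View pics/scene.png

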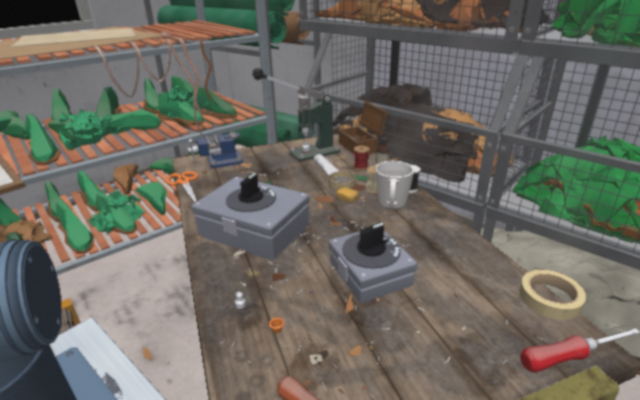

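The crop shows the larger box's pointer near the two studs. The lid screws are at crop (57,172), (459,72), (532,367) and (123,467), and the plate centre is near (291,269). The scene view confirms both dials are upright and the path to the larger one is clear.

```bash
python3 - <<'E'
from h import *
import pickle
from scipy.spatial.transform import Rotation as Ro
a,b=pickle.load(open("im.pkl","rb"))
g=lambda p:(np.array(p,float)-2)/5+[200,190]
s=ray(a,g([[57,172],[459,72],[532,367],[123,467]]),85)[:,:2]
pl=ray(a,g([[291,269]]),87)[0,:2]
print("screw centre",s.mean(0),"plate",pl)
v=(s[0]+s[1]-s[2]-s[3]); print("box yaw",np.degrees(np.arctan2(v[1],v[0])))
c=(s.mean(0)+pl)/2
for p,z in (([275,262],136),([262,212],136),([268,187],97),([266,163],88)):
    q=ray(a,g([p]),z)[0,:2]-c; print(z,q,np.degrees(np.arctan2(q[1],q[0])))
bar=ray(a,g([[275,262],[262,212]]),136); d=bar[1]-bar[0]; print("bar dir",np.degrees(np.arctan2(d[1],d[0])))
st=manip.read_state(); R=Ro.from_quat(st["eef_rot"]).as_matrix(); print(R.round(3))
print("tool x yaw",np.degrees(np.arctan2(R[1,0],R[0,0])),"shift tool",R.T@(np.r_[c,118]-st["eef_pos"]))
E
```

```text
screw centre [502.6461874  140.14406486] plate [502.5669104  140.26223037]
box yaw 13.728115433156892
136 [1.5176459  0.21632023] 8.112108374568091
136 [22.20577362  5.80928564] 14.66066766361993
97 [34.98141906  8.98111552] 14.399099071506424
88 [46.00081422 11.24683738] 13.738846799655866
bar dir 15.128083979418637
[[-0.96   0.28  -0.001]
 [ 0.28   0.96  -0.001]
 [ 0.    -0.002 -1.   ]]
tool x yaw 163.73808410452622 shift tool [-443.39792224 -274.0132558   117.20065347]
```

```bash
python3 -m handwheel '[[[0,-20,-12,0,0],[0,-40,-25,0,0],[0,-40,-25,0,0],[0,-40,-25,0,0],[0,-40,-25,0,0],[0,-40,-25,0,0],[0,-40,-25,0,0],[0,-40,-25,0,0],[0,-40,-25,0,0],[0,-40,-25,0,0],[0,-40,-25,0,0],[0,-20,-12,0,0]]]' 40
python3 -m handwheel '[[[0,0,0,0,-7],[0,0,0,0,-8],[0,0,0,0,-8],[0,0,0,0,-7],[0,0,0,0,0],[0,0,0,0,0]]]'
cat >> h.py <<'E'
from scipy.spatial.transform import Rotation as Ro
def where(c=(502.6,140.2),z=121,yaw=-166):
    st=manip.read_state();R=Ro.from_quat(st["eef_rot"]).as_matrix()
    y=np.degrees(np.arctan2(R[1,0],R[0,0]))
    print("t",st["time_s"],"pos",st["eef_pos"].round(1),"yaw",round(y,1),"shift",(R.T@(np.r_[c,z]-st["eef_pos"])).round(1),"twist",round((y-yaw+180)%360-180,1),"q6",round(st["joint_positions"][5],2),st["finger_gap"],st["contact_force"].round(1))
E
python3 - <<'E'
from h import *
import pickle
where(); w=vision.get_image("wrist"); pickle.dump(w,open("w.pkl","wb")); save(w,"w1.png")
print(proj(w,[[502.6,140.2,136],[502.6,140.2,87]]))
E
```

```text
time_s: 1.6
eef_pos: [500.7, 140.0, 235.2]
eef_rot: [0.142, 0.99, -0.0, -0.0]
contact_force: [-0.4, 0.9, -0.5]
finger_gap: 93.1
finger_force: 0.0
time_s: 2.35
eef_pos: [499.4, 142.1, 235.5]
eef_rot: [-0.119, 0.993, 0.0, -0.0]
contact_force: [-0.3, -0.1, 0.8]
finger_gap: 93.0
finger_force: 0.0
t 2.35 pos [499.4 142.1 235.5] yaw -166.4 shift [ -2.7  -2.7 114.5] twist -0.4 q6 -1.75 93.02304001766916 [-0.3 -0.1  0.8]
[[317.04886217 207.79799018]
 [317.5438091  192.67148221]]
```

View pics/w1.png

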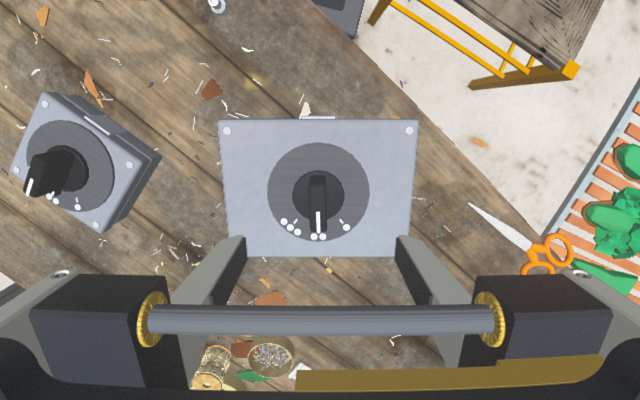

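The wrist view shows the dial plate at about (318,192), which matches the predicted (317.5,192.7). The bar is aligned with the tool and the pointer is at the two studs. Next I descend and grip.

```bash
python3 -m handwheel '[[[0,-2.7,-2.7,15,-0.4],[0,0,0,30,0],[0,0,0,30,0],[0,0,0,20,0],[0,0,0,14,0],[0,0,0,5,0],[0,0,0,0,0],[0,0,0,0,0]]]' 40
python3 -c "
from h import *
where()"
```

```text
time_s: 3.4
eef_pos: [503.5, 139.8, 122.4]
eef_rot: [-0.123, 0.992, -0.0, 0.001]
contact_force: [-0.4, -0.0, -0.2]
finger_gap: 92.8
finger_force: 0.0
t 3.4 pos [503.5 139.8 122.4] yaw -165.9 shift [0.8 0.6 1.4] twist 0.1 q6 -1.76 92.81291996663516 [-0.4 -0.  -0.2]
```

```bash
python3 -m handwheel '[[[255,0,0,1,0],[255,0,0,0,0],[255,0,0,0,0],[255,0,0,0,0],[255,0,0,0,0],[255,0,0,0,0],[255,0,0,0,0],[255,0,0,0,0],[255,0,0,0,0],[255,0,0,0,0]]]' 40
python3 -c "
from h import *
where()"
```

```text
time_s: 4.65
eef_pos: [502.8, 140.1, 120.7]
eef_rot: [-0.123, 0.992, 0.0, -0.0]
contact_force: [-1.0, 2.5, -0.5]
finger_gap: 15.9
finger_force: 39.9
t 4.65 pos [502.8 140.1 120.7] yaw -165.9 shift [ 0.2  0.1 -0.3] twist 0.1 q6 -1.76 15.917531626828078 [-1.   2.5 -0.5]
```

```bash
python3 -m handwheel '[[[255,0,0,0,3],[255,0,0,0,5],[255,0,0,0,6],[255,0,0,0,6],[255,0,0,0,6],[255,0,0,0,6],[255,0,0,0,5],[255,0,0,0,3],[255,0,0,0,0],[255,0,0,0,0],[255,0,0,0,0],[255,0,0,0,0]]]'
python3 -m handwheel '[[[255,0,0,0,0],[255,0,0,0,0],[255,0,0,0,0],[255,0,0,0,0],[255,0,0,0,0]]]'
python3 - <<'E'
from h import *
where(); a=vision.get_image("top"); save(a,"t2.png",(200,190,320,300),5)
E
```

```text
time_s: 6.15
eef_pos: [502.8, 140.2, 120.6]
eef_rot: [0.224, 0.975, 0.0, -0.0]
contact_force: [-0.1, 5.3, 0.3]
finger_gap: 15.6
finger_force: 39.9
time_s: 6.78
eef_pos: [502.9, 140.2, 120.7]
eef_rot: [0.224, 0.975, 0.0, -0.0]
contact_force: [-0.1, 5.4, 1.1]
finger_gap: 16.0
finger_force: 39.9
t 6.775 pos [502.9 140.2 120.7] yaw 154.2 shift [ 0.3 -0.1 -0.3] twist -39.8 q6 -1.06 15.958907565631591 [-0.1  5.4  1.1]
```

View pics/t2.png

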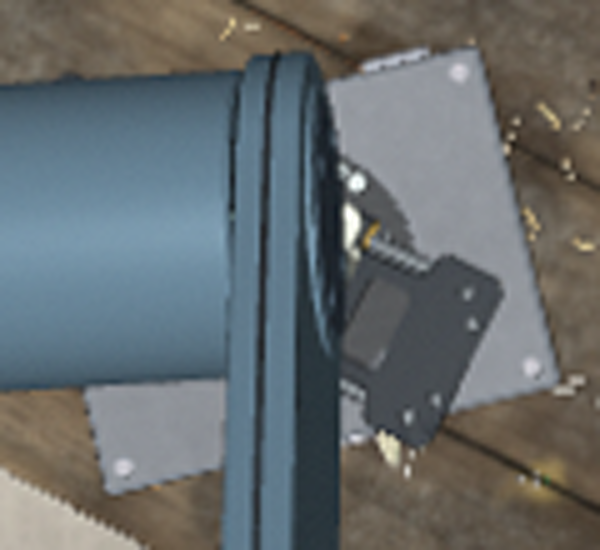

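The arm hides the dial in the top view, though the gripper body has turned clockwise. I'll check the pointer with the wrist camera.

```bash
python3 - <<'E'
from h import *
w=vision.get_image("wrist"); save(w,"w2.png"); where()
E
```

```text
t 6.875 pos [502.9 140.2 120.7] yaw 154.2 shift [ 0.2 -0.1 -0.3] twist -39.8 q6 -1.06 15.695402385975628 [-1.8  4.7  0.6]
```

View pics/w2.png

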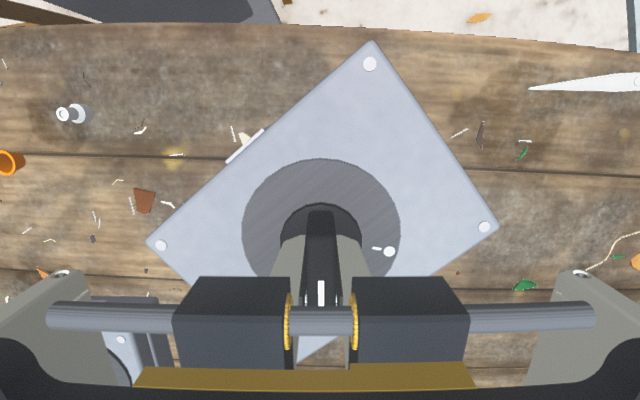

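The bar sits square between the fingers at (320,250) while the box has turned underneath, so the dial followed to the three studs. Next I turn 80° anticlockwise.

```bash
python3 -m handwheel '[[[255,0,0,0,-4],[255,0,0,0,-7],[255,0,0,0,-8],[255,0,0,0,-8],[255,0,0,0,-8],[255,0,0,0,-8],[255,0,0,0,-8],[255,0,0,0,-8],[255,0,0,0,-8],[255,0,0,0,-7],[255,0,0,0,-4],[255,0,0,0,-2]]]'
python3 -m handwheel '[[[255,0,0,0,0],[255,0,0,0,0],[255,0,0,0,0],[255,0,0,0,0],[255,0,0,0,0],[255,0,0,0,0],[255,0,0,0,0],[255,0,0,0,0]]]'
python3 - <<'E'
from h import *
where()
w=vision.get_image("wrist"); save(w,"w3.png")
E
```

```text
time_s: 8.38
eef_pos: [502.9, 140.0, 120.7]
eef_rot: [-0.456, 0.89, 0.0, 0.0]
contact_force: [-0.2, 4.5, -0.1]
finger_gap: 15.8
finger_force: 39.9
time_s: 9.38
eef_pos: [502.9, 140.0, 120.7]
eef_rot: [-0.455, 0.891, 0.0, 0.0]
contact_force: [-0.5, 5.3, 0.2]
finger_gap: 16.0
finger_force: 39.9
t 9.375 pos [502.9 140.  120.7] yaw -125.9 shift [-0.   0.4 -0.3] twist 40.1 q6 -2.46 15.984481339493955 [-0.5  5.3  0.2]
```

View pics/w3.png

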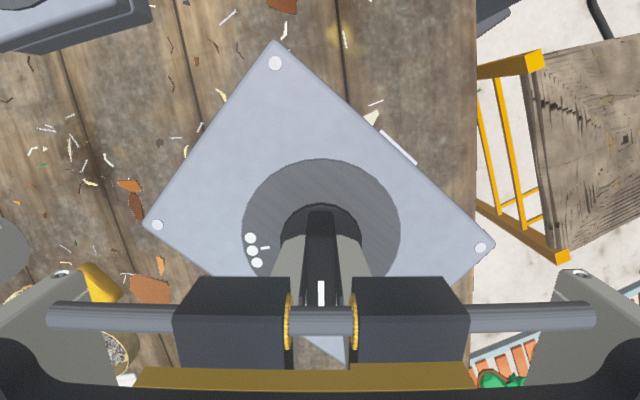

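The bar is still square in the jaws at (320,250), and the three studs are now off to the left at (253,250). That puts the dial at the single stud. Next I turn 40° clockwise, hold, release and lift.

```bash
python3 -m handwheel '[[[255,0,0,0,3],[255,0,0,0,5],[255,0,0,0,6],[255,0,0,0,6],[255,0,0,0,6],[255,0,0,0,6],[255,0,0,0,5],[255,0,0,0,3],[255,0,0,0,0],[255,0,0,0,0],[255,0,0,0,0],[255,0,0,0,0]]]'
python3 -m handwheel '[[[255,0,0,0,0],[255,0,0,0,0],[255,0,0,0,0],[255,0,0,0,0],[255,0,0,0,0],[255,0,0,0,0]]]'
python3 -m handwheel '[[[0,0,0,0,0],[0,0,0,0,0],[0,0,0,0,0],[0,0,0,0,0],[0,0,0,0,0],[0,0,0,0,0],[0,0,0,0,0],[0,0,0,0,0],[0,0,0,0,0]]]'
python3 -c "
from h import *
where()"
```

```text
time_s: 10.92
eef_pos: [502.8, 140.1, 120.6]
eef_rot: [-0.123, 0.992, 0.0, -0.0]
contact_force: [-0.6, 5.4, -0.2]
finger_gap: 15.9
finger_force: 39.9
time_s: 11.68
eef_pos: [502.8, 140.1, 120.6]
eef_rot: [-0.123, 0.992, 0.0, -0.0]
contact_force: [-0.2, 5.5, 0.2]
finger_gap: 15.9
finger_force: 39.9
time_s: 12.8
eef_pos: [502.9, 139.8, 120.6]
eef_rot: [-0.123, 0.992, -0.0, -0.0]
contact_force: [0.3, 0.0, 1.2]
finger_gap: 93.3
finger_force: 0.0
t 12.8 pos [502.9 139.8 120.6] yaw -165.9 shift [ 0.2  0.5 -0.4] twist 0.1 q6 -1.76 93.2545823214431 [0.3 0.  1.2]
```

```bash
python3 -m handwheel '[[[0,0,0,-10,0],[0,0,0,-30,0],[0,0,0,-30,0],[0,0,0,-30,0],[0,0,0,-10,0],[0,0,0,0,0],[0,0,0,0,0]]]'
python3 - <<'E'
from h import *
where()
w=vision.get_image("wrist"); save(w,"w4.png")
E
```

```text
time_s: 13.68
eef_pos: [502.2, 139.7, 229.4]
eef_rot: [-0.123, 0.992, 0.0, -0.001]
contact_force: [-0.7, 0.0, -0.1]
finger_gap: 93.0
finger_force: 0.0
t 13.675 pos [502.2 139.7 229.4] yaw -165.9 shift [ -0.7   0.3 108.4] twist 0.1 q6 -1.76 93.00297842672803 [-0.7  0.  -0.1]
```

View pics/w4.png

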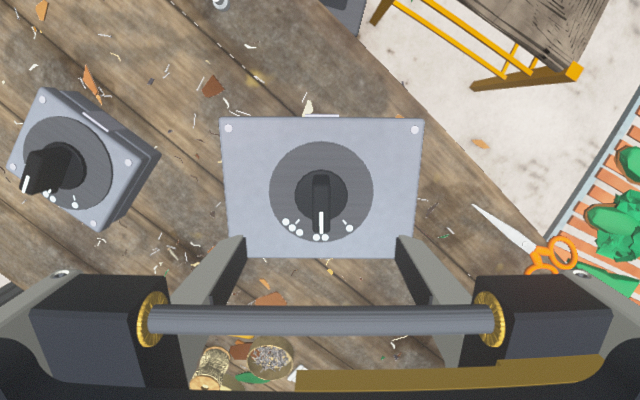

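The pointer at (321,225) stands at the two studs at (321,237). The smaller dial is unchanged and the gripper is clear.

```bash
python3 -c "
from cell import ticket
print(ticket.hand_in())"
```

```text
the job is handed in; nothing more can be done
None
```

The larger box's dial was turned to the three studs, back to the single stud, then to the two studs and released there; the smaller dial was not touched, and I handed the job in at about 14 s (no verdict was returned).

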